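# Gauge two sensor sleeves and reject the undersized one

## Task

Check the two aluminium sleeves on the bench mat with the green-handled go gauge: first try the held gauge at the small bore, touching the pin's nose down on the middle of its mouth, where it will not go in. Then put the pin into the large bore, right down until the flange sits on the sleeve, and leave it standing there as a mark, that sleeve upright about where it was. Last, set the small-bored sleeve upright in the red reject tray; set it down rather than dropping it in from above.

Things in the scene. Friction and masses are not known exactly. Their poses are not given: they have to be found in the camera images.
- gauge: Go gauge: green round handle 22 mm wide, z = 4 to 49 mm; steel flange 34 mm wide, z = 0 to 4; steel pin 19 mm wide, 34 mm long below the flange, its last 11 mm tapering to a 10 mm nose. Origin on the axis at the flange's underside, z up. About 120 g. Starts upright in a fixed black stand (75 x 75 x 42 mm), flange on its top, with 3 mm of play around the pin; lifts straight out.
- sleeve_wide: Good sleeve: loose plain aluminium ring standing on the mat, 50 mm outside diameter, 40 mm tall, with the large through bore, 23 mm, which takes the gauge pin with 2 mm of play all round. Origin at the centre of the underside, z up; the gauge is home when its origin is 40 mm above. About 170 g; slides a little if nudged.
- sleeve_narrow: Undersized sleeve: the same aluminium ring, 50 mm outside diameter, 40 mm tall, but with a through bore of only 9 mm (the small hole), which the pin cannot enter: with its nose on the mouth the gauge's origin is 74 mm above this one's. Loose, standing on the mat. Origin at the centre of the underside, z up. About 200 g.
- reject_tray: Red plastic reject tray, open on top, fixed: 170 x 170 mm, 25 mm tall, walls and floor 4 mm thick. Origin at the centre of its underside, z up, x and y along its sides.
Mind the look-alikes: they are no part of the job. What is meant by the reject_tray is not white, and is the larger of those in its own colour.

How it is judged:
On the way, in this order (a step that is already met when the one before it is completed fails the run):
1. the held gauge is tried, upright, at the small bore: its nose on or within 6 mm of the mouth, axes within 10 mm (horizontal distance between gauge and sleeve_narrow below 0.01 m and z of gauge in the frame of sleeve_narrow between 0.066 and 0.08 m and angle between gauge's own z axis and vertical below 0.17 rad and contact force between the fingers and gauge above 0.5 N), for 0.1 s.
2. the gauge stands fully home in the sleeve it fits, let go, the other sleeve not yet in the tray (horizontal distance between gauge and sleeve_wide below 0.01 m and z of gauge in the frame of sleeve_wide between 0.034 and 0.044 m and angle between each of gauge, sleeve_wide's own z axis and vertical below 0.17 rad and contact force between the fingers and gauge below 0.05 N and not (x of sleeve_narrow in the frame of reject_tray between -0.06 and 0.06 m and y of sleeve_narrow in the frame of reject_tray between -0.06 and 0.06 m)), for 0.2 s.
At the end, for the whole second after the job is handed in: Gauge home in the wide-bored sleeve (axes within 10 mm, flange within 4 to 6 mm of its top), both upright to 10 degrees, that sleeve within 50 mm of its start; narrow-bored sleeve upright to 10 degrees on the tray's floor, within 60 mm of its centre along each side; all released, at rest (horizontal distance between gauge and sleeve_wide below 0.01 m and z of gauge in the frame of sleeve_wide between 0.034 and 0.044 m and angle between each of gauge, sleeve_wide, sleeve_narrow's own z axis and vertical below 0.17 rad and distance of sleeve_wide from where it was at the start of the episode below 0.05 m and height (world z) of sleeve_wide below 0.01 m and x of sleeve_narrow in the frame of reject_tray between -0.06 and 0.06 m and y of sleeve_narrow in the frame of reject_tray between -0.06 and 0.06 m and z of sleeve_narrow in the frame of reject_tray between -0.005 and 0.012 m and linear speed of each of gauge, sleeve_wide, sleeve_narrow below 0.02 m/s); the robot touches nothing.
It fails at once if the small-bored sleeve is let go more than about 40 mm above the tray's floor (x of sleeve_narrow in the frame of reject_tray between -0.06 and 0.06 m and y of sleeve_narrow in the frame of reject_tray between -0.06 and 0.06 m and z of sleeve_narrow in the frame of reject_tray above 0.045 m and contact force between the fingers and sleeve_narrow below 0.05 N).
It also fails if it takes over 72 s, if anything falls off the work surface, if the arm or the gripper's body presses on something with over 40 N, if the wrist force passes 120 N, or if a joint passes its speed limit or range.

## Robot

A 6-joint arm with a two-finger parallel gripper is mounted at the origin on the work surface. World frame = base frame: x ahead of the robot, y to its left, z up, the work surface at z = 0. Lengths are in m, angles in rad, forces in N, time in s.
With the tool pointing down it reaches from about 0.35 to 0.975 m from the base axis. Payload 4.9 kg.
Tool frame: the origin (TCP) lies on the front face of the gripper's body, between the roots of the fingers; the fingertips stand ctrl.finger_overhang ahead of it and the grasp point (between the pads) lies 54 mm ahead of it (ctrl.finger_overhang is the distance from the TCP to the fingertips, in m); z points along the fingers, y is the line along which they close (so a half turn about z gives the same grasp; the last joint's range is limited). The gripper opens to 85 mm and grips with 20 to 120 N. Pads are 22 mm wide; open, the fingers measure 114 mm over their backs; the gripper's body (76 mm by 85 mm) begins 54 mm behind the grasp point. The pads swing forward as they close: fully open they stand 13 mm farther back than shut.
Start: joints at [-1.323, 0.053, 1.613, -0, 1.476, -0.119], TCP at [0.224, -0.583, 0.304] pointing down, gripper open.
Joint ranges: [-3.01, 3.01], [-1.01, 2.22], [0.06, 2.58], [-1.02, 4.17], [0.09, 2.62], [-3.14, 3.14]. Speed limits (rad/s): [2.57, 2.57, 3.14, 3.14, 3.14, 3.14].

## Interface

Orientations are given as a rotation vector (axis times angle).
In Python, from station import ctrl, vision gives the robot as it stands. The module is installed in compiled form; this text tells all that it offers.
- The arm moves only by the tool drive_tool, never from a script. Its argument "rows" is a list of rows, each a list of 2 entries, a list of its own where there are three numbers: the shift along the tool's x, y, z in m, then the turn about the tool's z in rad. A call has 1 to 10 rows; each row shifts and turns the commanded pose from where the row before left it, along the tool's axes as they then stand; what a row does not reach is not made up. A row lasts 1/10 s, in which the tool goes at most 50 mm and 8.59 degrees, less where a joint would pass 70% of its speed; a pose out of reach is approached as far as the arm can. A call with a gripper value outside its range is refused whole. "jaw" is the closure, from 0 (fully open) to 1 (shut), set as the call begins (left out, the last holds). The fingers move at their own pace and stop on an object; "grip_force" is the grip in N (left out, the last holds). Time passes only in rows, so rows that do not move let the fingers close. It gives the time, the measured TCP pose, the force, the opening and the grip force at its end, in the units of the state.
- ctrl.get_obs(): the state, without advancing time (a new reading comes with each control period).
- vision.get_image(name): name is "scene" or "side" or "wrist"; returns a dict with "image" (384x512x3 uint8, blue, green, red), "vertical_fov" (degrees; the focal length in pixels is half the picture's height over the tangent of half this angle, whatever the lens; pixels are square), "cx", "cy" (the principal point, pixels), "R" (3x3) and "t" (3): a world point X has camera coordinates R X + t. Camera axes: x right, y down, z forward; pixel columns grow to the right and rows downward; lengths in m; the calibration is good to about 2 mm. A picture is of the moment at which its call begins. There is no depth.
- ctrl.finish_job(): hands the job in; it is judged then, once.
The state is a dict: "t": time; "q": joint angles; "dq": joint speeds; "effort": joint torques, N m; "tool_pos": TCP position; "tool_rot": TCP orientation; "contact_force": force on the tool from outside, world axes, zero at the start; "wrist_torque": the same for the moment, N m; "opening": finger opening in m; "grip_force": force on a finger pad.
Only numpy, scipy, OpenCV 4.12 (cv2) and the standard library are available. Lean on these libraries where they do the work, as an engineer would, in place of code of your own. Each camera call takes 0.05 s, during which the arm holds its last target. There are 200 camera calls.

## Working session

There is one attempt and no reset: what is moved stays moved. The work goes in short steps, Python scripts to look and compute and a tool call to move; the robot and the scene stay as the last step left them, time stands still between calls to the robot, and variables do not carry over. Pictures are saved under pics/ and viewed, at most 10 in all, crops included, and the job is handed in when it is done.

Besides the shell and the picture viewer there is one more tool, called after ">>>" by a JSON object that holds its "method" and its "body". drive_tool: Moves the arm, as the interface text tells. Its arguments: {"type":"object","properties":{"rows":{"type":"array","items":{"type":"array"}},"jaw":{"type":"number"},"grip_force":{"type":"number"}},"required":["rows"]}

```bash
mkdir -p pics
cat > h.py <<'E'
import numpy as np, cv2
from station import ctrl, vision
from scipy.spatial.transform import Rotation as Ro
def cap(n):
    d=vision.get_image(n); d['f']=d['image'].shape[0]/2/np.tan(np.radians(d['vertical_fov'])/2); return d
def ray(d,u,v,z):
    R=np.array(d['R']);t=np.array(d['t']);c=-R.T@t
    r=R.T@np.array([(u-d['cx'])/d['f'],(v-d['cy'])/d['f'],1]); return c+r*(z-c[2])/r[2]
def proj(d,X):
    p=np.array(d['R'])@np.array(X)+np.array(d['t']); return p[:2]/p[2]*d['f']+[d['cx'],d['cy']]
def totool(P):
    o=ctrl.get_obs(); return Ro.from_rotvec(o['tool_rot']).inv().apply(np.array(P)-o['tool_pos'])
E
python3 - <<'E'
from h import *
import pickle
D={n:cap(n) for n in('scene','side','wrist')}
pickle.dump(D,open('d0.pkl','wb'))
im=np.hstack([D['scene']['image'],D['side']['image']])
cv2.imwrite('pics/a.png',D['scene']['image']);cv2.imwrite('pics/b.png',D['side']['image'])
for n in D: d=D[n];print(n,d['vertical_fov'],d['cx'],d['cy'],-np.array(d['R']).T@d['t'])
o=ctrl.get_obs();print(o,ctrl.finger_overhang)
print(Ro.from_rotvec(o['tool_rot']).as_matrix().round(3))
E
```

```text
scene 53.3396218876075 257.80500148620126 192.74302411930609 [1.01737217 0.14611302 0.81513077]
side 54.972431858599045 261.5502124266774 190.09431969674188 [0.08396952 0.66436767 0.84686426]
wrist 69.41322701164565 257.19214529861 189.85545866403598 [ 0.2992773  -0.55424091  0.37198179]
{'t': 0.15, 'q': array([-1.32300039e+00,  5.32441581e-02,  1.61392802e+00,  1.53367558e-05,
        1.47601925e+00, -1.18986763e-01]), 'dq': array([ 0.00037321, -0.0020186 , -0.00496236, -0.00052042, -0.00053336,
       -0.00018493]), 'effort': array([-2.15349019e-05, -3.94241452e+01, -3.70722842e+01, -6.69033784e-05,
        4.69002975e-03,  3.10892756e-05]), 'tool_pos': array([ 0.2240573 , -0.5830785 ,  0.30295142]), 'tool_rot': array([-3.08734167e+00, -5.72623446e-01,  1.37629583e-04]), 'contact_force': array([0.72498233, 0.53528754, 0.85488339]), 'wrist_torque': array([0.00300628, 0.01744278, 0.01062182]), 'grip_force': 0.0, 'opening': 0.08546443682441641} 0.0726
[[ 0.933  0.359 -0.   ]
 [ 0.359 -0.933  0.002]
 [ 0.    -0.002 -1.   ]]
```

View pics/a.png

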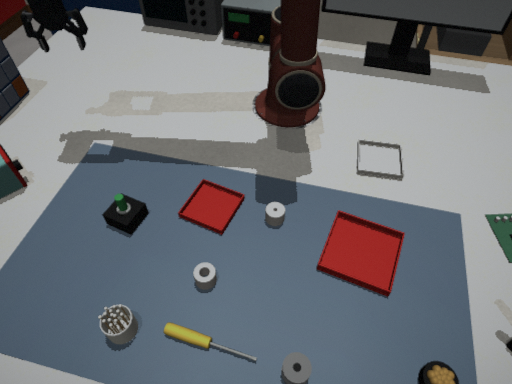

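View pics/b.png

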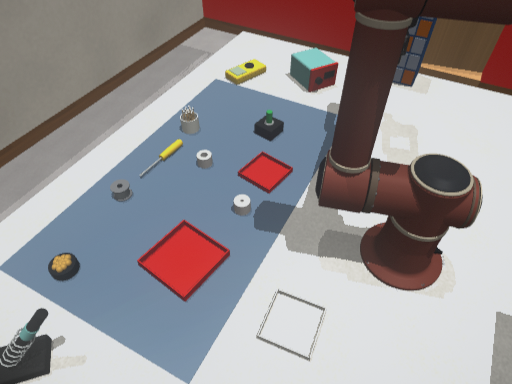

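Candidates in scene: sleeves (205,275) large hole, (275,212) small hole, and (296,369) darker ring with a small hole. Trays: large red (362,252), small red (212,206), white (380,160). The gauge is at (122,203). Next I'll measure these and check them in one close crop.

Run:
```python
from h import *
import pickle
D=pickle.load(open('d0.pkl','rb'))
s,b=D['scene'],D['side']
def crop(d,u,v,r=32,k=6):
    return cv2.resize(d['image'][v-r:v+r,u-r:u+r] if v+r<=384 else d['image'][384-2*r:384,u-r:u+r],(260,260),interpolation=cv2.INTER_CUBIC)
top=np.hstack([crop(s,*p) for p in[(205,275),(275,212),(296,360)]])
bot=np.hstack([crop(b,*p) for p in[(204,158),(242,204),(121,189)]])
cv2.imwrite('pics/c.png',np.vstack([top,bot]))
for n,(d) in (('scene',s),('side',b)):
    h=cv2.cvtColor(d['image'],cv2.COLOR_BGR2HSV)
    red=cv2.inRange(h,(0,150,90),(8,255,255))|cv2.inRange(h,(172,150,90),(180,255,255))
    gr=cv2.inRange(h,(45,120,60),(80,255,255))
    al=cv2.inRange(h,(0,0,70),(180,70,255))
    for nm,m in (('red',red),('green',gr),('al',al)):
        for c in cv2.findContours(m,cv2.RETR_EXTERNAL,cv2.CHAIN_APPROX_NONE)[0]:
            a=cv2.contourArea(c)
            if a<(40 if nm!='red' else 800) or a>20000 or (nm=='al' and a>1500): continue
            x,y,w,hh=cv2.boundingRect(c); u,v=x+w/2-.5,y+hh/2-.5
            P=ray(d,u,v,.02)
            if P[0]>1.1 or P[0]<.2 or abs(P[1])>.8: continue
            print(n,nm,a,(x,y,w,hh),P.round(3),end=' ')
            if nm=='red':
                bx=cv2.boxPoints(cv2.minAreaRect(c)); 
                ap=cv2.approxPolyDP(c,8,True)[:,0]
                print([ray(d,*q,.025)[:2].round(3).tolist() for q in ap],end='')
            print()
```

```text
scene red 4255.0 (318, 211, 86, 81) [0.512 0.28  0.02 ] [[0.412, 0.214], [0.574, 0.186], [0.601, 0.35], [0.438, 0.376]]
scene red 1552.0 (179, 184, 65, 47) [ 0.478 -0.105  0.02 ] [[0.414, -0.149], [0.517, -0.177], [0.542, -0.058], [0.423, -0.035]]
side red 3594.5 (138, 220, 91, 81) [0.498 0.293 0.02 ] [[0.572, 0.187], [0.596, 0.351], [0.426, 0.384], [0.408, 0.215]]
side red 893.5 (239, 154, 53, 36) [ 0.459 -0.1    0.02 ] [[0.512, -0.161], [0.529, -0.055], [0.411, -0.033], [0.392, -0.154]]
```

View pics/c.png

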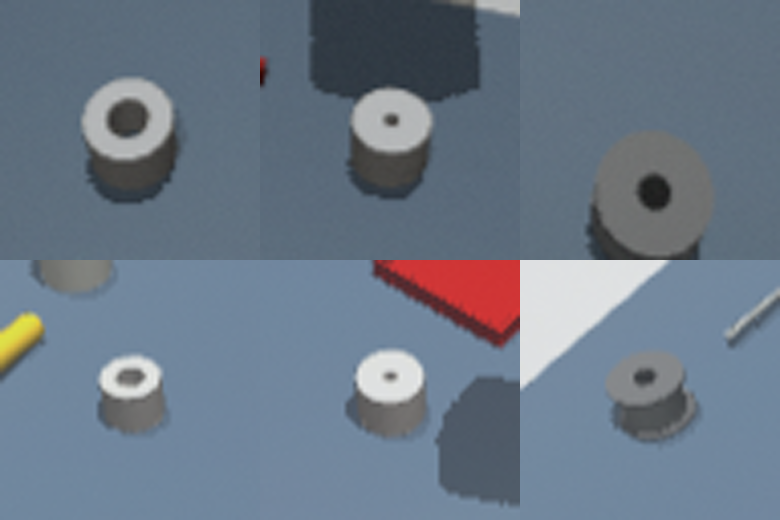

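The crop shows the left column as the plain large-bore sleeve (wide), the middle as the plain small-bore sleeve (narrow), and the right as a flanged spool, a decoy. The tray is the large red one at (362,252). Next I'll locate the gauge and the sleeves by triangulating across both views.

Run:
```python
from h import *
import pickle
D=pickle.load(open('d0.pkl','rb'))
s,b=D['scene'],D['side']
px={'wide':((204.5,272),(204,154.8)),'nar':((275.2,209.5),(242,200.8))}
for k,(p,q) in px.items():
    for d,(u,v) in ((s,p),(b,q)):
        u0,v0=int(u),int(v); g=cv2.cvtColor(d['image'],cv2.COLOR_BGR2GRAY); r=16
        w=g[v0-r:v0+r,u0-r:u0+r]; m=(w>150).astype(np.uint8)
        c=max(cv2.findContours(m,cv2.RETR_EXTERNAL,cv2.CHAIN_APPROX_NONE)[0],key=cv2.contourArea)
        x,y,ww,hh=cv2.boundingRect(c); e=(x+ww/2-.5+u0-r,y+hh/2-.5+v0-r)
        print(k,e,ww,hh,ray(d,*e,.04).round(4),ray(d,u,v,.04).round(4))
for n,d,(u,v) in (('s',s,(122,203)),('b',b,(269,118))):
    hsv=cv2.cvtColor(d['image'],cv2.COLOR_BGR2HSV); m=cv2.inRange(hsv,(45,100,40),(85,255,255))
    m[:v-25]=0;m[v+25:]=0;m[:,:u-25]=0;m[:,u+25:]=0
    ys,xs=np.nonzero(m);e=(xs.mean(),ys.mean());print(n,e,xs.min(),xs.max(),ys.min(),ys.max(),ray(d,*e,.068).round(4))
    # black stand
    m=(hsv[...,2]<50).astype(np.uint8);m[:v-30]=0;m[v+45:]=0;m[:,:u-35]=0;m[:,u+35:]=0
    ys,xs=np.nonzero(m);print('stand',xs.min(),xs.max(),ys.min(),ys.max(),[ray(d,*p[0],.042)[:2].round(3).tolist() for p in cv2.approxPolyDP(cv2.convexHull(np.c_[xs,ys].astype(np.int32)),4,True)])
```

```text
wide (203.5, 272.0) 22 19 [ 0.666 -0.058  0.04 ] [ 0.6654 -0.0559  0.04  ]
wide (203.5, 154.0) 16 11 [ 0.6653 -0.0608  0.04  ] [ 0.6617 -0.0582  0.04  ]
nar (275.0, 209.0) 19 15 [0.4572 0.0583 0.04  ] [0.4586 0.0591 0.04  ]
nar (241.5, 200.0) 18 13 [0.4562 0.0563 0.04  ] [0.4534 0.0583 0.04  ]
s (np.float64(119.96923076923076), np.float64(201.2846153846154)) 114 125 194 210 [ 0.5499 -0.3103  0.068 ]
stand 103 148 195 234 [[0.547, -0.244], [0.616, -0.256], [0.606, -0.319], [0.583, -0.347], [0.513, -0.326], [0.523, -0.265]]
b (np.float64(269.23214285714283), np.float64(115.5)) 266 271 110 122 [ 0.5531 -0.317   0.068 ]
stand 265 270 134 139 [[0.506, -0.23], [0.528, -0.236], [0.518, -0.254]]
```

>>> {"method": "drive_tool", "body": {"rows": [[[0.0403,-0.0134,0.006],0],[[0.0403,-0.0134,0.006],0],[[0.0403,-0.0134,0.006],0],[[0.0403,-0.0134,0.006],0],[[0.0403,-0.0134,0.006],0],[[0.0403,-0.0134,0.006],0],[[0.0403,-0.0134,0.006],0],[[0.0403,-0.0134,0.006],0],[[0.0403,-0.0134,0.006],0],[[0.0403,-0.0134,0.006],0]], "jaw": 0, "grip_force": 60}}

```text
t: 1.15
tool_pos: [0.5533, -0.3124, 0.2433]
tool_rot: [-3.089, -0.573, 0.001]
contact_force: [-0.4, -0.9, 0.6]
opening: 0.0856
grip_force: 0.0
```

>>> {"method": "drive_tool", "body": {"rows": [[[0,0,0],0],[[0,0,0],0]]}}

```text
t: 1.35
tool_pos: [0.5526, -0.3129, 0.2431]
tool_rot: [-3.088, -0.576, 0.002]
contact_force: [0.2, 0.5, 0.7]
opening: 0.0854
grip_force: 0.0
```

Run:
```python
from h import *
d=cap('wrist');cv2.imwrite('pics/d.png',d['image'])
o=ctrl.get_obs();print(o['tool_pos'],o['tool_rot'])
hsv=cv2.cvtColor(d['image'],cv2.COLOR_BGR2HSV); m=cv2.inRange(hsv,(45,100,40),(85,255,255))
n,l,st,ce=cv2.connectedComponentsWithStats(m)
for i in range(1,n):
  if st[i][4]>100: print(st[i],ce[i],ray(d,*ce[i],.091))
print(proj(d,o['tool_pos']+np.array([0,0,-.0726])),proj(d,[.552,-.313,.091]))
```

```text
[ 0.55211252 -0.31367744  0.24346325] [-3.08846101e+00 -5.73682954e-01  1.36948611e-03]
[238 174  25  35 706] [250.38526912 191.43342776] [ 0.55598792 -0.30541025  0.091     ]
[258.18180205 246.66347883] [257.08788769 198.62860411]
```

View pics/d.png

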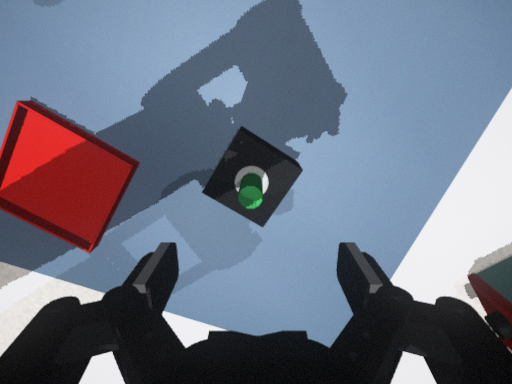

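The picture shows the handle top at about (251,197) and the flange ring centre near (251,182).

Run:
```python
from h import *
d=cap('wrist')
for p,z in (((251,197),.091),((251.5,182),.046),((250.4,191.4),.075)):
  P=ray(d,*p,z);print(P,totool([P[0],P[1],.126]))
g=cv2.cvtColor(d['image'],cv2.COLOR_BGR2HSV)
hsv=g;m=((hsv[...,2]>90)&(hsv[...,1]<60)).astype(np.uint8)[160:205,225:280]
ys,xs=np.nonzero(m);print(xs.min()+225,xs.max()+225,ys.min()+160,ys.max()+160)
```

```text
[ 0.55095859 -0.30858151  0.091     ] [ 0.0013127  -0.00555836  0.11776434]
[ 0.55059774 -0.3082519   0.046     ] [ 0.00109381 -0.00599532  0.1177645 ]
[ 0.55028592 -0.30789851  0.075     ] [ 0.0009292  -0.00643694  0.11776463]
234 267 165 193
```

>>> {"method": "drive_tool", "body": {"rows": [[[0.0005,-0.003,0.03],0],[[0.0005,-0.003,0.03],0],[[0,0,0.03],0],[[0,0,0.02],0],[[0,0,0.007],0],[[0,0,0],0],[[0,0,0],0]]}}

```text
t: 2.15
tool_pos: [0.5514, -0.3089, 0.1285]
tool_rot: [3.087, 0.571, 0.002]
contact_force: [0.1, -0.3, 0.5]
opening: 0.0855
grip_force: 0.0
```

>>> {"method": "drive_tool", "body": {"rows": [[[0,0,0],0],[[0,0,0],0],[[0,0,0],0],[[0,0,0],0],[[0,0,0],0],[[0,0,0],0],[[0,0,0],0],[[0,0,0],0]], "jaw": 1}}

```text
t: 2.95
tool_pos: [0.5514, -0.3079, 0.1275]
tool_rot: [3.088, 0.573, 0.001]
contact_force: [-0.3, -0.1, 2.4]
opening: 0.0206
grip_force: 58.6
```

>>> {"method": "drive_tool", "body": {"rows": [[[0,0,-0.02],0],[[0,0,-0.025],0],[[0,0,-0.025],0],[[0,0,-0.025],0],[[0,0,-0.025],0]]}}

```text
t: 3.45
tool_pos: [0.5505, -0.3075, 0.2465]
tool_rot: [-3.087, -0.573, 0.002]
contact_force: [-0.0, -0.5, -1.2]
opening: 0.0209
grip_force: 58.7
```

>>> {"method": "drive_tool", "body": {"rows": [[[0.0048,-0.0415,0],0],[[0.0048,-0.0415,0],0],[[0.0048,-0.0415,0],0],[[0.0048,-0.0415,0],0],[[0.0048,-0.0415,0],0],[[0.0048,-0.0415,0],0],[[0.0048,-0.0415,0],0],[[0.0048,-0.0415,0],0],[[0.0048,-0.0415,0],0],[[0,0,0],0]]}}

```text
t: 4.45
tool_pos: [0.4556, 0.0599, 0.2457]
tool_rot: [-3.085, -0.582, 0.003]
contact_force: [0.8, -0.8, -1.5]
opening: 0.0205
grip_force: 59.1
```

>>> {"method": "drive_tool", "body": {"rows": [[[0,0,0],0],[[0,0,0],0],[[0,0,0],0]]}}

```text
t: 4.75
tool_pos: [0.4577, 0.0552, 0.2467]
tool_rot: [3.089, 0.57, -0.001]
contact_force: [-0.6, 0.2, -1.4]
opening: 0.021
grip_force: 59.1
```

Run:
```python
from h import *
d=cap('wrist');e=cap('side')
o=ctrl.get_obs();print(o['tool_pos'],o['tool_rot'],o['opening'])
T=o['tool_pos']
for nm,z in(('nose',T[2]-.0855-.034),('flange',T[2]-.0855)): print(nm,proj(d,[T[0],T[1],z]),proj(e,[T[0],T[1],z]))
for P in ([.457,.0575,.04],): print(proj(d,P),proj(e,P))
cv2.imwrite('pics/e.png',d['image'])
```

```text
[0.45768117 0.0553039  0.24674495] [ 3.08939643e+00  5.69987929e-01 -6.49294611e-04] 0.020601542176591908
nose [256.93638274 213.17945708] [240.22008171 178.52385879]
flange [256.93533501 234.78034301] [239.7941147  169.57173571]
[254.72232769 179.83242083] [241.05501869 200.18230864]
```

View pics/e.png

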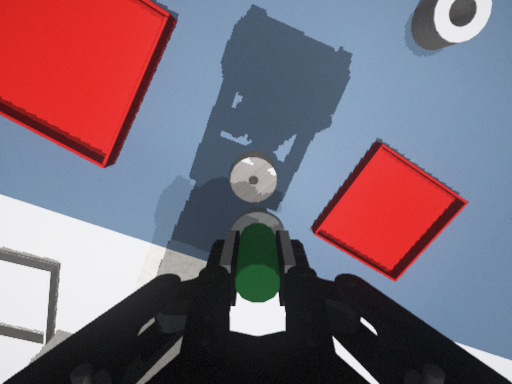

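The wrist view shows the narrow sleeve's hole at (253.5,180.5). The flange edge is where it should be, so the gauge sits on the tool axis. The wide bore is at (463,12).

Run:
```python
from h import *
d=cap('wrist')
for p in ((253.5,180.5),(463,12)):
  P=ray(d,*p,.04);print(P,totool([P[0],P[1],.1995+.001]))
```

```text
[0.45589822 0.05852408 0.04      ] [-0.00054018 -0.00352695  0.04631513]
[ 0.66259607 -0.05733371  0.04      ] [0.15118203 0.17848238 0.04626671]
```

>>> {"method": "drive_tool", "body": {"rows": [[[-0.0005,-0.0035,0.01],0],[[0,0,0.012],0],[[0,0,0.01],0],[[0,0,0.006],0],[[0,0,0.004],0],[[0,0,0.002],0],[[0,0,0.001],0],[[0,0,0],0],[[0,0,0],0]]}}

```text
t: 5.8
tool_pos: [0.456, 0.0594, 0.2024]
tool_rot: [3.089, 0.573, 0.001]
contact_force: [-0.1, -0.2, -1.0]
opening: 0.0206
grip_force: 59.1
```

>>> {"method": "drive_tool", "body": {"rows": [[[0,0,0.001],0],[[0,0,0.001],0],[[0,0,0],0],[[0,0,0],0]]}}

```text
t: 6.2
tool_pos: [0.4557, 0.0594, 0.1999]
tool_rot: [-3.089, -0.573, 0.0]
contact_force: [0.3, 0.4, -1.3]
opening: 0.0206
grip_force: 59.1
```

>>> {"method": "drive_tool", "body": {"rows": [[[0,0,0.001],0],[[0,0,0],0],[[0,0,0],0]]}}

```text
t: 6.5
tool_pos: [0.4557, 0.0594, 0.1989]
tool_rot: [-3.089, -0.573, 0.0]
contact_force: [-0.4, 0.7, -1.1]
opening: 0.0207
grip_force: 59.1
```

>>> {"method": "drive_tool", "body": {"rows": [[[0,0,0.001],0],[[0,0,0],0],[[0,0,0],0]]}}

```text
t: 6.8
tool_pos: [0.4557, 0.0594, 0.1979]
tool_rot: [-3.089, -0.573, 0.0]
contact_force: [0.1, 0.3, -1.8]
opening: 0.0207
grip_force: 59.1
```

Run:
```python
from h import *
e=cap('side'); s=cap('scene')
o=ctrl.get_obs();print(o['tool_pos'],o['contact_force'])
a=cv2.resize(e['image'][120:230,190:300],(400,400),interpolation=cv2.INTER_CUBIC)
b=cv2.resize(s['image'][140:250,220:330],(400,400),interpolation=cv2.INTER_CUBIC)
cv2.imwrite('pics/f.png',np.hstack([a,b]))
```

```text
[0.45569544 0.05939824 0.19788587] [ 0.26583456 -1.21730866 -1.29570439]
```

View pics/f.png

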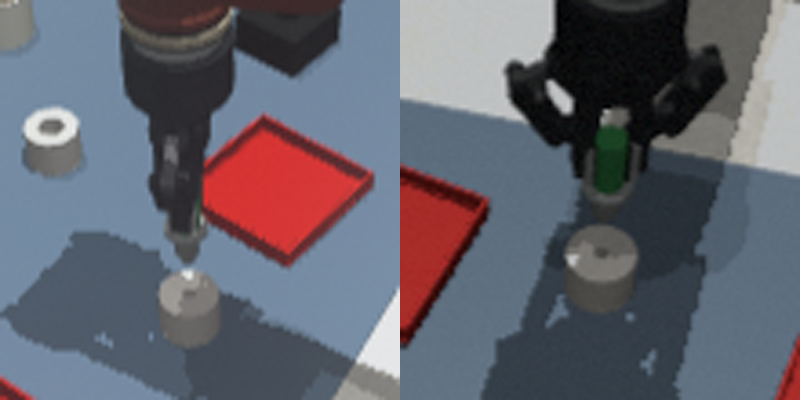

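Run:
```python
from h import *
e=cap('side'); s=cap('scene'); w=cap('wrist')
o=ctrl.get_obs();T=o['tool_pos']
for nm,d,x0,y0,k,off in (('side',e,190,120,400/110,0),('scene',s,220,140,400/110,400)):
  for n,P in (('top',[T[0],T[1],T[2]-.0855+.049]),('flange',[T[0],T[1],T[2]-.0855]),('nose',[T[0],T[1],T[2]-.1195]),('hole',[.456,.0587,.04])):
    p=proj(d,P); print(nm,n,(p-[x0,y0])*k+[off,0])
T=o['tool_pos']
print('wrist',[proj(w,[T[0],T[1],T[2]-h]).round(1).tolist() for h in (.0365,.0855,.1195)],proj(w,[.456,.0587,.04]))
cv2.imwrite('pics/g.png',w['image'][120:320,150:360].repeat(2,0).repeat(2,1))
```

```text
side top [180.6109617  184.33340432]
side flange [182.84246058 230.74837989]
side nose [184.30079279 261.08155814]
side hole [186.00397129 293.00608525]
scene top [611.20676234 134.3720445 ]
scene flange [607.27039719 183.77689252]
scene nose [604.72999493 215.66117725]
scene hole [600.97847873 249.68334056]
wrist [[257.1, 285.4], [257.1, 234.8], [257.1, 213.3]] [257.88593025 195.83451104]
```

View pics/g.png

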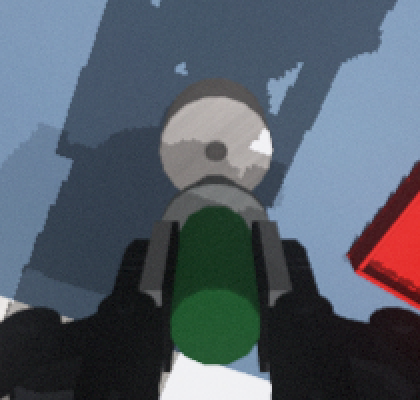

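I slipped in the arithmetic: nose contact is at a gauge origin of 74 mm, so TCP about 0.1595. The views show the gauge laterally aligned (hole at (258,195)) and still about 38 mm too high.

>>> {"method": "drive_tool", "body": {"rows": [[[0,0,0.012],0],[[0,0,0.012],0],[[0,0,0.006],0],[[0,0,0.004],0],[[0,0,0.002],0],[[0,0,0.001],0],[[0,0,0],0],[[0,0,0],0]]}}

```text
t: 7.85
tool_pos: [0.456, 0.0594, 0.1613]
tool_rot: [3.089, 0.573, 0.001]
contact_force: [0.3, -0.6, -0.9]
opening: 0.021
grip_force: 59.1
```

>>> {"method": "drive_tool", "body": {"rows": [[[0,0,0.001],0],[[0,0,0],0],[[0,0,0],0]]}}

```text
t: 8.15
tool_pos: [0.4557, 0.0594, 0.16]
tool_rot: [3.089, 0.573, 0.0]
contact_force: [-0.1, -0.2, -1.1]
opening: 0.0208
grip_force: 59.1
```

>>> {"method": "drive_tool", "body": {"rows": [[[0,0,0.0006],0],[[0,0,0],0],[[0,0,0],0]]}}

```text
t: 8.45
tool_pos: [0.4558, 0.0594, 0.1594]
tool_rot: [3.089, 0.573, 0.0]
contact_force: [1.4, 0.6, -1.4]
opening: 0.0207
grip_force: 59.1
```

>>> {"method": "drive_tool", "body": {"rows": [[[0,0,0.0006],0],[[0,0,0],0],[[0,0,0],0]]}}

```text
t: 8.75
tool_pos: [0.4559, 0.0594, 0.1592]
tool_rot: [3.089, 0.573, 0.001]
contact_force: [-0.3, -0.4, 2.3]
opening: 0.02
grip_force: 59.3
```

>>> {"method": "drive_tool", "body": {"rows": [[[0,0,-0.015],0],[[0,0,-0.025],0],[[0,0,-0.02],0],[[0.0253,0.0307,0],0],[[0.0253,0.0307,0],0],[[0.0253,0.0307,0],0],[[0.0253,0.0307,0],0],[[0.0253,0.0307,0],0],[[0.0253,0.0307,0],0]]}}

```text
t: 9.65
tool_pos: [0.6645, -0.059, 0.2175]
tool_rot: [-3.089, -0.573, 0.002]
contact_force: [-0.1, -0.0, -1.2]
opening: 0.0206
grip_force: 59.2
```

>>> {"method": "drive_tool", "body": {"rows": [[[0,0,0],0],[[0,0,0],0],[[0,0,0],0]]}}

```text
t: 9.95
tool_pos: [0.6626, -0.0576, 0.2179]
tool_rot: [-3.088, -0.573, 0.002]
contact_force: [-0.9, -0.1, -1.9]
opening: 0.0208
grip_force: 59.2
```

Run:
```python
from h import *
w=cap('wrist');T=ctrl.get_obs()['tool_pos'];print(T)
q=proj(w,[.664,-.058,.04]);print(q)
g=cv2.cvtColor(w['image'],cv2.COLOR_BGR2GRAY)
u,v=q.astype(int);r=45;sub=w['image'][v-r:v+r,u-r:u+r]
cv2.imwrite('pics/h.png',cv2.resize(sub,(540,540),interpolation=cv2.INTER_CUBIC));print(u-r,v-r)
```

```text
[ 0.66257299 -0.05745577  0.21836382]
[258.11160181 187.31904347]
213 142
```

View pics/h.png

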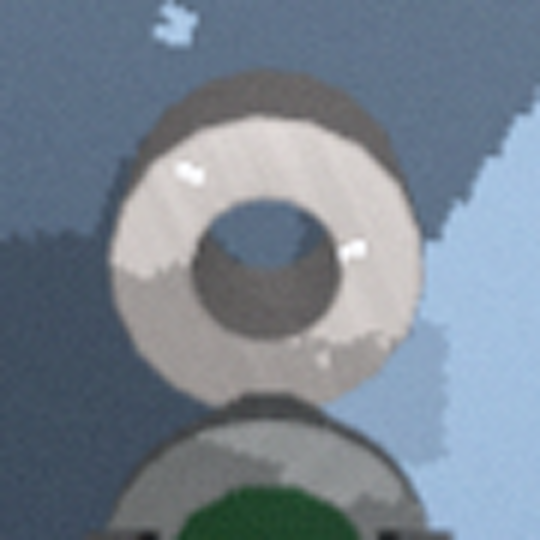

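Run:
```python
from h import *
w=cap('wrist');T=ctrl.get_obs()['tool_pos']
P=ray(w,257.1,186.4,.04);print(P,totool(P))
for v in (210.7,211.5): print('flange axis in tool',totool(ray(w,257.5,v,T[2]-.0855+.004))-[.017,0,0])
print('expected TCP at home',.04+.0855)
```

```text
[ 0.66443177 -0.05669858  0.04      ] [2.00881149e-03 4.46764034e-05 1.78648797e-01]
flange axis in tool [0.00090139 0.00027423 0.08149427]
flange axis in tool [0.00039446 0.00027408 0.08149443]
expected TCP at home 0.1255
```

>>> {"method": "drive_tool", "body": {"rows": [[[0.0015,0,0.015],0],[[0,0,0.015],0],[[0,0,0.015],0],[[0,0,0.01],0],[[0,0,0.008],0],[[0,0,0.006],0],[[0,0,0.006],0],[[0,0,0],0],[[0,0,0],0]]}}

```text
t: 10.95
tool_pos: [0.6651, -0.0576, 0.144]
tool_rot: [3.089, 0.573, 0.001]
contact_force: [-0.3, 0.3, -0.7]
opening: 0.0206
grip_force: 59.2
```

>>> {"method": "drive_tool", "body": {"rows": [[[0,0,0.004],0],[[0,0,0.004],0],[[0,0,0.003],0],[[0,0,0],0],[[0,0,0],0]]}}

```text
t: 11.45
tool_pos: [0.6648, -0.0576, 0.1325]
tool_rot: [-3.089, -0.573, 0.0]
contact_force: [-0.5, 0.8, -0.8]
opening: 0.0207
grip_force: 59.3
```

Going in freely.

>>> {"method": "drive_tool", "body": {"rows": [[[0,0,0.002],0],[[0,0,0.002],0],[[0,0,0.0015],0],[[0,0,0.001],0],[[0,0,0],0],[[0,0,0],0]]}}

```text
t: 12.05
tool_pos: [0.6649, -0.0576, 0.1262]
tool_rot: [-3.089, -0.573, -0.0]
contact_force: [0.3, 0.5, -1.5]
opening: 0.0206
grip_force: 59.3
```

>>> {"method": "drive_tool", "body": {"rows": [[[0,0,0.0007],0],[[0,0,0],0],[[0,0,0],0]]}}

```text
t: 12.35
tool_pos: [0.6649, -0.0576, 0.1255]
tool_rot: [-3.089, -0.573, -0.0]
contact_force: [0.2, 0.8, -0.7]
opening: 0.0206
grip_force: 59.3
```

>>> {"method": "drive_tool", "body": {"rows": [[[0,0,0.0008],0],[[0,0,0],0],[[0,0,0],0]]}}

```text
t: 12.65
tool_pos: [0.6651, -0.0576, 0.1254]
tool_rot: [3.089, 0.573, 0.001]
contact_force: [-1.7, 0.2, 3.7]
opening: 0.0207
grip_force: 59.6
```

>>> {"method": "drive_tool", "body": {"rows": [[[0,0,0],0],[[0,0,0],0],[[0,0,0],0],[[0,0,0],0],[[0,0,0],0],[[0,0,0],0],[[0,0,0],0],[[0,0,0],0]], "jaw": 0}}

```text
t: 13.45
tool_pos: [0.6649, -0.0576, 0.1247]
tool_rot: [3.089, 0.573, 0.0]
contact_force: [-0.9, -0.8, 0.1]
opening: 0.0853
grip_force: 0.0
```

>>> {"method": "drive_tool", "body": {"rows": [[[0,0,-0.02],0],[[0,0,-0.03],0],[[0,0,-0.04],0],[[0,0,-0.04],0],[[0,0,0],0],[[0,0,0],0],[[0,0,0],0]]}}

```text
t: 14.15
tool_pos: [0.6642, -0.0574, 0.253]
tool_rot: [-3.088, -0.573, 0.004]
contact_force: [-0.0, 0.3, 0.3]
opening: 0.0857
grip_force: 0.0
```

Run:
```python
from h import *
e=cap('side'); s=cap('scene'); w=cap('wrist')
a=cv2.resize(e['image'][120:180,175:235],(260,260),interpolation=cv2.INTER_CUBIC)
b=cv2.resize(s['image'][235:305,170:240],(260,260),interpolation=cv2.INTER_CUBIC)
c=cv2.resize(w['image'][100:300,156:356],(260,260))
cv2.imwrite('pics/i.png',np.hstack([a,b,c]))
```

```text
(no output)
```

View pics/i.png

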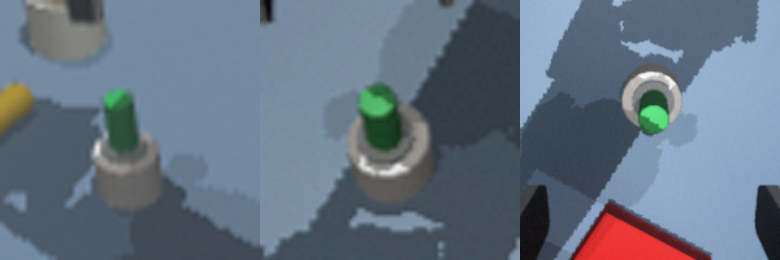

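The picture shows the gauge upright, with its flange seated on the wide sleeve and released. Next is the narrow sleeve.

>>> {"method": "drive_tool", "body": {"rows": [[[-0.0255,-0.0306,0],0],[[-0.0255,-0.0306,0],0],[[-0.0255,-0.0306,0],0],[[-0.0255,-0.0306,0],0],[[-0.0255,-0.0306,0],0],[[-0.0255,-0.0306,0],0],[[0,0,0],0],[[0,0,0],0],[[0,0,0],0],[[0,0,0],0]]}}

```text
t: 15.3
tool_pos: [0.457, 0.0585, 0.2547]
tool_rot: [3.089, 0.572, -0.0]
contact_force: [0.3, 0.5, -0.2]
opening: 0.0855
grip_force: 0.0
```

Run:
```python
from h import *
w=cap('wrist');T=ctrl.get_obs()['tool_pos'];print(T)
q=proj(w,[.456,.0587,.04]);print('expected',q)
u,v=q.astype(int);r=35
hsv=cv2.cvtColor(w['image'],cv2.COLOR_BGR2HSV)[v-r:v+r,u-r:u+r]
for th in (110,130,150):
  m=((hsv[...,1]<45)&(hsv[...,2]>th)).astype(np.uint8)
  c=max(cv2.findContours(m,cv2.RETR_EXTERNAL,cv2.CHAIN_APPROX_NONE)[0],key=cv2.contourArea)
  e=cv2.fitEllipse(cv2.convexHull(c));p=np.array(e[0])+[u-r,v-r]
  print(th,p,e[1],ray(w,*p,.04),totool(ray(w,*p,.04)))
hsv=cv2.cvtColor(w['image'],cv2.COLOR_BGR2HSV)
red=cv2.inRange(hsv,(0,150,60),(8,255,255))|cv2.inRange(hsv,(172,150,60),(180,255,255))
cv2.imwrite('pics/j.png',w['image'])
```

```text
[0.45696931 0.05845498 0.25465673]
expected [256.46879176 178.70765335]
110 [256.36899185 177.30449677] (44.1386833190918, 45.903724670410156) [0.45741026 0.05935182 0.04      ] [ 0.00081781 -0.00066008  0.21465649]
130 [256.4911499 177.1977272] (43.22543716430664, 45.255741119384766) [0.45756662 0.05927255 0.04      ] [ 0.00093547 -0.00053012  0.21465643]
150 [257.12540054 175.47905731] (38.3505973815918, 46.462615966796875) [0.45957364 0.05931878 0.04      ] [2.82619858e-03 1.44731624e-04 2.14655615e-01]
```

Aligned within 1 mm. Descend to TCP about 0.082 and grip.

>>> {"method": "drive_tool", "body": {"rows": [[[0.0005,-0.0005,0.03],0],[[0,0,0.04],0],[[0,0,0.04],0],[[0,0,0.03],0],[[0,0,0.02],0],[[0,0,0.012],0],[[0,0,0],0],[[0,0,0],0]]}}

```text
t: 16.15
tool_pos: [0.4574, 0.0594, 0.0835]
tool_rot: [3.089, 0.572, 0.002]
contact_force: [0.7, 0.8, 0.4]
opening: 0.0854
grip_force: 0.0
```

>>> {"method": "drive_tool", "body": {"rows": [[[0,0,0],0],[[0,0,0],0],[[0,0,0],0],[[0,0,0],0],[[0,0,0],0],[[0,0,0],0],[[0,0,0],0]], "jaw": 1}}

```text
t: 16.85
tool_pos: [0.4577, 0.0596, 0.0843]
tool_rot: [3.088, 0.573, 0.004]
contact_force: [-0.2, 0.0, 7.8]
opening: 0.0483
grip_force: 62.6
```

>>> {"method": "drive_tool", "body": {"rows": [[[0,0,-0.02],0],[[0,0,-0.03],0],[[0,0,-0.025],0],[[0,0,0],0],[[0,0,0],0]]}}

```text
t: 17.35
tool_pos: [0.4563, 0.0596, 0.1574]
tool_rot: [3.089, 0.573, 0.0]
contact_force: [0.3, 0.3, -2.1]
opening: 0.0483
grip_force: 62.4
```

>>> {"method": "drive_tool", "body": {"rows": [[[0.0207,-0.0318,0],0],[[0.0207,-0.0318,0],0],[[0.0207,-0.0318,0],0],[[0.0207,-0.0318,0],0],[[0.0207,-0.0318,0],0],[[0.0207,-0.0318,0],0],[[0,0,0],0],[[0,0,0],0],[[0,0,0],0]]}}

```text
t: 18.25
tool_pos: [0.503, 0.2812, 0.1557]
tool_rot: [3.088, 0.572, -0.005]
contact_force: [-0.9, 0.2, -1.8]
opening: 0.0481
grip_force: 62.7
```

Run:
```python
from h import *
w=cap('wrist');o=ctrl.get_obs();print(o['tool_pos'],o['opening'],o['grip_force'])
a=w['image']; s=cap('scene')['image'][150:310,260:440]
s=cv2.resize(s,(288,256)); cv2.imwrite('pics/k.png',np.hstack([cv2.resize(a,(341,256)),s]))
```

```text
[0.50322565 0.2810956  0.15624171] 0.048143250265849195 62.69765820354223
```

View pics/k.png

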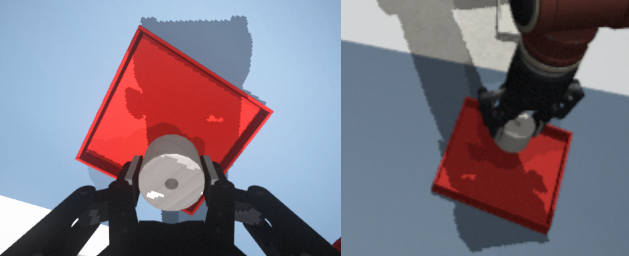

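The sleeve is held upright over the tray centre. Lowering it now.

>>> {"method": "drive_tool", "body": {"rows": [[[0,0,0.02],0],[[0,0,0.02],0],[[0,0,0.012],0],[[0,0,0.006],0],[[0,0,0.004],0],[[0,0,0.002],0],[[0,0,0],0],[[0,0,0],0]]}}

```text
t: 19.15
tool_pos: [0.5045, 0.2825, 0.0945]
tool_rot: [-3.089, -0.573, -0.002]
contact_force: [0.3, 0.6, -1.1]
opening: 0.0484
grip_force: 62.7
```

>>> {"method": "drive_tool", "body": {"rows": [[[0,0,0.0015],0],[[0,0,0.001],0],[[0,0,0],0],[[0,0,0],0]]}}

```text
t: 19.55
tool_pos: [0.5039, 0.2823, 0.0912]
tool_rot: [3.089, 0.573, -0.0]
contact_force: [0.4, 0.1, -1.3]
opening: 0.0481
grip_force: 62.7
```

>>> {"method": "drive_tool", "body": {"rows": [[[0,0,0.0015],0],[[0,0,0.001],0],[[0,0,0],0],[[0,0,0],0]]}}

```text
t: 19.95
tool_pos: [0.504, 0.2822, 0.0886]
tool_rot: [3.089, 0.573, -0.0]
contact_force: [-0.7, 0.0, -1.6]
opening: 0.0479
grip_force: 62.8
```

>>> {"method": "drive_tool", "body": {"rows": [[[0,0,0.001],0],[[0,0,0],0],[[0,0,0],0]]}}

```text
t: 20.25
tool_pos: [0.5041, 0.2823, 0.0884]
tool_rot: [3.089, 0.573, -0.0]
contact_force: [-3.2, -1.1, 6.0]
opening: 0.048
grip_force: 63.2
```

>>> {"method": "drive_tool", "body": {"rows": [[[0,0,0.0005],0],[[0,0,0],0],[[0,0,0],0]]}}

```text
t: 20.55
tool_pos: [0.5042, 0.2823, 0.0884]
tool_rot: [3.089, 0.573, -0.0]
contact_force: [-4.7, -2.4, 8.1]
opening: 0.0481
grip_force: 63.8
```

On the floor. Release and withdraw.

>>> {"method": "drive_tool", "body": {"rows": [[[0,0,0],0],[[0,0,0],0],[[0,0,0],0],[[0,0,0],0],[[0,0,0],0],[[0,0,0],0],[[0,0,0],0]], "jaw": 0}}

```text
t: 21.25
tool_pos: [0.504, 0.2822, 0.0872]
tool_rot: [3.089, 0.573, 0.0]
contact_force: [-0.3, -0.5, -0.2]
opening: 0.0854
grip_force: 0.0
```

>>> {"method": "drive_tool", "body": {"rows": [[[0,0,-0.02],0],[[0,0,-0.03],0],[[0,0,-0.04],0],[[0,0,-0.04],0],[[0,0,-0.03],0],[[0,0,0],0],[[0,0,0],0],[[0,0,0],0]]}}

```text
t: 22.05
tool_pos: [0.5032, 0.2819, 0.2454]
tool_rot: [3.088, 0.573, -0.005]
contact_force: [0.5, -0.1, -0.1]
opening: 0.0857
grip_force: 0.0
```

Run:
```python
from h import *
w=cap('wrist');s=cap('scene');b=cap('side')
q=proj(w,[.504,.2825,.044]);u,v=q.astype(int);r=35
h=cv2.cvtColor(w['image'],cv2.COLOR_BGR2HSV)[v-r:v+r,u-r:u+r]
m=((h[...,1]<60)&(h[...,2]>110)).astype(np.uint8)
c=max(cv2.findContours(m,cv2.RETR_EXTERNAL,cv2.CHAIN_APPROX_NONE)[0],key=cv2.contourArea)
e=cv2.fitEllipse(cv2.convexHull(c));print('narrow top',e,ray(w,*(np.array(e[0])+[u-r,v-r]),.044))
for d,g in ((s,(.665,-.0575,.065)),(b,(.665,-.0575,.065))):
    x,y=proj(d,g);m=cv2.inRange(cv2.cvtColor(d['image'],cv2.COLOR_BGR2HSV),(45,80,30),(85,255,255))
    ys,xs=np.nonzero(m[int(y)-25:int(y)+25,int(x)-25:int(x)+25]);print('gauge',xs.mean()-25+int(x),ys.mean()-25+int(y),'exp',x,y)
print(ctrl.get_obs()['tool_pos'])
```

```text
narrow top ((36.26115798950195, 34.82803726196289), (45.933719635009766, 47.37694549560547), 91.5194091796875) [0.50449693 0.28213235 0.044     ]
gauge 202.05769230769232 265.5833333333333 exp 202.73279691787997 266.3510792665637
gauge 203.0 154.0 exp 202.19513391660342 148.7881532747235
[0.50326437 0.28192456 0.24510775]
```

```bash
python3 -c "
from station import ctrl
print(ctrl.finish_job())"
```

```text
the job is handed in; nothing more can be done
None
```

The job is handed in, with no verdict returned: the gauge was tried at the small bore and left standing home in the wide sleeve, and the narrow sleeve was set upright in the large red tray, though the last side-view check put the gauge handle about 5 pixels off expected while the scene view agreed within 1.

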